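Load the light sample tray evenly on its narrow stand

TASK

Load the light white tray that lies across the narrow stand: put the small steel disc flat on the tray's middle circle first, so that the tray cannot tip, stand the black loupe centred on top of the disc, lay the gear flat on the circle at the end of the tray nearer the black V anvil and stand the rod upright on the circle at the end nearer the brass weight. The tray must not tip or slide on its stand, the anvil and the brass weight stay where they are, and everything is let go and at rest at the end.

Things in the scene. Friction and masses are not known exactly. Their poses are not given: they have to be found in the camera images.
- disc_center (a point): small plain steel disc (hardness reference block), 48 mm diameter, 10 mm thick, lying flat on the bench at the start; point at its centre, 5 mm above its underside; z axis up. 141 g. Grasp across the rim with the fingertips close to the surface it lies on. Starts on the bench top, outside the grey parts tray that belongs to the bench
- loupe_center (a point): black stand loupe, a short waisted tube 39 mm in diameter at both ends and 32 mm high, standing upright; point at its centre, 16 mm above its underside; z axis up. 30 g. Grasp across the 39 mm diameter. Starts on the bench top, outside the grey parts tray that belongs to the bench
- gear_center (a point): small grey steel gear, 45 mm over the teeth, the toothed rim 10 mm thick, with a small hub on top (17 mm in all), lying flat; point on its axis, 5 mm above its underside; z axis up. 100 g. Grasp across the teeth with the fingertips close to the surface it lies on. Starts on the bench top, outside the grey parts tray that belongs to the bench
- rod_center (a point): plain grey turned steel rod, 18 mm diameter, 42 mm long, standing upright; point at its centre, 21 mm above its foot; z axis along the rod. 94 g. Starts on the bench top, outside the grey parts tray that belongs to the bench
- tray: loose white plastic tray, 50 g, 88 mm along x, 210 mm along y (roughly to the robot's left), across the stand, overhanging both ends. Origin: centre of underside; floor's top 4 mm above it, lip 3 mm above the floor. Three printed grey circles, 58 mm diameter, on the floor: at y = 0, +68 and -68 mm. Empty, it tips if an end is loaded; with the disc in the middle it does not
- stand: fixed dark steel block under the tray's middle, 66 mm by 70 mm on top (70 mm along the tray's length), 25 mm high; origin at the centre of its underside, on the bench; the tray starts centred on it. Hidden from above. The bench's own fixed grey parts tray (22 mm high, 155 x 205 mm) and small vice stand to its left in front, a tall cabinet far left at the back: keep the arm clear
- v_anvil: black V anvil standing on the bench a little beyond one end of the tray (which end varies), 41 x 41 mm, 47 mm high, with a V groove on top; origin at the centre of its underside. A landmark, not to be moved
- brass_weight: brass check weight with a knob, 38 mm diameter, 28 mm high, standing on the bench a little beyond the tray's other end; origin at the centre of its underside. A landmark, not to be moved
There are look-alikes about, which are no part of the job. What is shaped like the part that bears loupe_center but orange or purple is not meant.

How it is judged (in metres and radians):
On the way:
1. the disc is on the middle of the tray while the loupe, the gear and the rod still stand on the bench (horizontal distance between disc_center and tray below 0.012 m and z of disc_center in the frame of tray between 0.005 and 0.013 m and height (world z) of gear_center below 0.015 m and height (world z) of loupe_center below 0.026 m and height (world z) of rod_center below 0.031 m), for 0.2 s.
At the end, for the whole second after the job is handed in: Upright or flat, released, at rest: disc within 12 mm of tray centre; loupe on disc within 10 mm of its centre; gear and rod each within 15 mm lengthwise and crosswise of their end circles' centres (gear by the anvil, rod by the weight); tray level, within 20 mm of stand centre (horizontal distance between disc_center and tray below 0.012 m and horizontal distance between loupe_center and disc_center below 0.01 m and z of disc_center in the frame of tray between 0.005 and 0.013 m and angle between each of disc_center, loupe_center, gear_center, rod_center's own z axis and vertical below 0.12 rad and linear speed of each of disc, loupe, gear, rod, tray below 0.02 m/s and z of loupe_center in the frame of tray between 0.026 and 0.034 m and z of gear_center in the frame of tray between 0.005 and 0.013 m and z of rod_center in the frame of tray between 0.021 and 0.029 m and x of gear_center in the frame of tray between -0.015 and 0.015 m and x of rod_center in the frame of tray between -0.015 and 0.015 m and ((y of v_anvil in the frame of tray above 0 m and y of gear_center in the frame of tray between 0.053 and 0.083 m and y of rod_center in the frame of tray between -0.083 and -0.053 m) or (y of v_anvil in the frame of tray below 0 m and y of gear_center in the frame of tray between -0.083 and -0.053 m and y of rod_center in the frame of tray between 0.053 and 0.083 m)) and angle between tray's own z axis and vertical below 0.06 rad and horizontal distance between tray and stand below 0.02 m); the robot touches nothing.
It fails at once if the tray tips (more than 0.15 rad) (angle between tray's own z axis and vertical above 0.15 rad).
It fails at once if the tray slides more than 25 mm off the stand's centre (horizontal distance between tray and stand above 0.025 m).
It fails at once if the V anvil is moved more than 20 mm (distance of v_anvil from where it was at the start of the episode above 0.02 m).
It fails at once if the brass weight is moved more than 20 mm (distance of brass_weight from where it was at the start of the episode above 0.02 m).
It also fails if it takes over 96 s, if anything falls off the work surface, if the arm or the gripper's body presses on something with over 40 N, if the wrist force passes 120 N, or if a joint passes its speed limit or range.

ROBOT

A 6-joint arm with a two-finger parallel gripper is mounted at the origin on a cart in front of the work surface, level with it; the furniture and walls round the work are solid. World frame = base frame: x ahead of the robot, y to its left, z up, the work surface at z = 0. Lengths are in m, angles in degrees, forces in N, time in s.
With the tool pointing down it reaches from about 0.325 to 0.85 m from the base axis. Payload 15.5 kg.
Tool frame: the origin (TCP) lies at the very end of the fingers, on their centre line; the grasp point (between the pads) lies arm.grip_depth behind it (arm.grip_depth is the distance from the TCP to the grasp point, in m); z points along the fingers, y is the direction in which the jaws open and shut (so a half turn about z gives the same grasp; the last joint's range is limited). The gripper opens to 91 mm and grips with 3 to 60 N. Pads are 32 mm wide; open, the fingers measure 118 mm over their backs; the gripper's body (76 mm by 178 mm) begins 60 mm behind the grasp point.
Start: joints at [-72.966, 28.281, 77.091, -0, 74.628, -5.472], TCP at [0.239, -0.577, 0.214] pointing down, gripper open.
Joint ranges: [-166.48, 166.48], [-47.26, 123.95], [12.59, 153.08], [-70.14, 250.14], [6.76, 159.57], [-176.63, 176.63]. Speed limits (degrees/s): [108.29, 108.29, 147.25, 172.46, 172.46, 172.46].

INTERFACE

Orientations are given as a 3x3 rotation matrix whose columns are the frame's x, y, z axes.
In Python, from rig import arm gives the robot as it stands. Calls block until the motion is done:
- arm.move_to(position, orientation): joint-space move of the TCP to a pose.
- arm.move_l(position, orientation=None, feed=0.15): straight line of the TCP; orientation=None keeps the orientation; feed is the mean speed in m/s.
- arm.move_joints(angles): joint-space move.
- arm.grip(opening): finger opening in m; the grip force is fixed at half the most; returns when the fingers have stopped.
- arm.sleep(seconds).
- arm.solve_ik(position, orientation): joint angles nearest the present ones, or None.
- arm.snapshot(name): name is "scene" or "top" or "wrist"; returns the picture (384x512x3 uint8, red, green, blue); there is no depth.
- arm.get_calibration(name): a dict with "intrinsics" (3x3 intrinsics, pixels), "cam_to_world" (4x4, takes a point from camera to world coordinates). Camera axes: x right, y down, z forward; pixel columns grow to the right and rows downward; lengths in m; the calibration is good to about 2 mm. The wrist camera is an equidistant fisheye: a pixel r from the principal point sees the ray r / f radians off the axis. A picture is of the moment at which its call begins: read the wrist's pose just before it. get_calibration takes no time and is no camera call; for the wrist camera it gives the pose at the moment of the call.
A pose or a line that the arm cannot do raises arm.Unreachable and nothing moves.
- arm.sign_off(): hands the job in, once; it reports no verdict.
Readings, each from a call of its own:
- arm.current_t(): time.
- arm.current_joint_positions(): joint angles.
- arm.current_dq(): joint speeds.
- arm.current_tau(): joint torques, N m.
- arm.current_ee_pos(): TCP position.
- arm.current_tool_rot(): TCP orientation.
- arm.current_force(): force on the tool from outside, world axes, zero at the start.
- arm.current_torque(): the same for the moment, N m.
- arm.current_width(): finger opening in m.
Only numpy, scipy, OpenCV 4.12 (cv2) and the standard library are available. Lean on these libraries where they do the work, as an engineer would, in place of code of your own. Each camera call takes 0.05 s, during which the arm holds its last target.

## Working session

There is one attempt and no reset: what is moved stays moved. The work goes in short steps, each a Python script; the robot and the scene stay as the last script left them, time stands still between calls to the robot, and variables do not carry over. Pictures are saved under pics/ and viewed, and the job is handed in when it is done.

```bash
mkdir -p pics; ls; python3 - <<'E'
from rig import arm
import cv2,numpy as np
np.set_printoptions(precision=4,suppress=True)
for n in ["scene","top","wrist"]:
    c=arm.get_calibration(n); print(n,c["intrinsics"],c["cam_to_world"])
    im=arm.snapshot(n); np.save(f"pics/{n}0.npy",im); cv2.imwrite(f"pics/{n}0.png",cv2.resize(im[:,:,::-1],(800,600),interpolation=cv2.INTER_CUBIC))
print(arm.current_t(),arm.grip_depth,arm.current_tool_rot(),arm.current_width())
E
```

```text
pics
scene [[434.4104   0.     249.8811]
 [  0.     434.4104 189.8968]
 [  0.       0.       1.    ]] [[ 0.7392 -0.3653  0.5658 -0.2309]
 [-0.6734 -0.4186  0.6094 -1.198 ]
 [ 0.0142 -0.8314 -0.5554  0.8228]
 [ 0.      0.      0.      1.    ]]
top [[375.5597   0.     261.9948]
 [  0.     375.5597 185.4218]
 [  0.       0.       1.    ]] [[ 0.0213 -0.9941  0.1059  0.4487]
 [-0.999  -0.0169  0.0419 -0.3484]
 [-0.0398 -0.1067 -0.9935  0.9596]
 [ 0.      0.      0.      1.    ]]
wrist [[297.3186   0.     260.3103]
 [  0.     297.3186 193.3223]
 [  0.       0.       1.    ]] [[ 0.3822 -0.8848 -0.2665  0.3145]
 [-0.9241 -0.3661 -0.1097 -0.5459]
 [-0.0005  0.2882 -0.9576  0.3836]
 [ 0.      0.      0.      1.    ]]
0.15 0.0188 [[ 0.9238  0.3828 -0.0003]
 [ 0.3828 -0.9238  0.0009]
 [ 0.0001 -0.001  -1.    ]] 0.09107240965511837
```

View pics/top0.png

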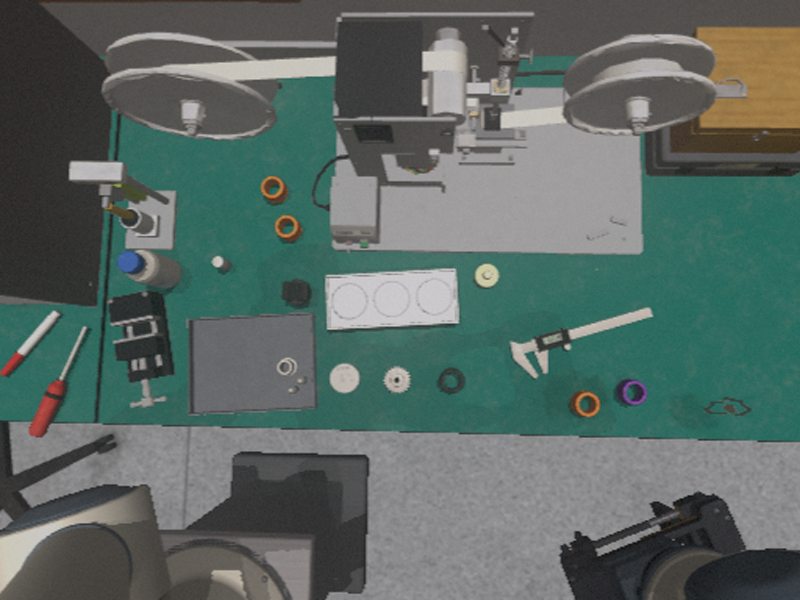

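View pics/scene0.png

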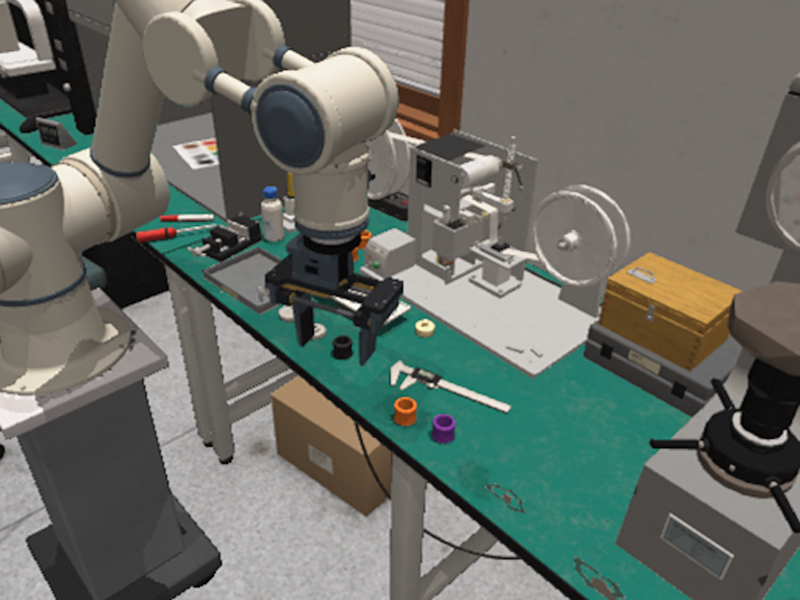

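View pics/wrist0.png

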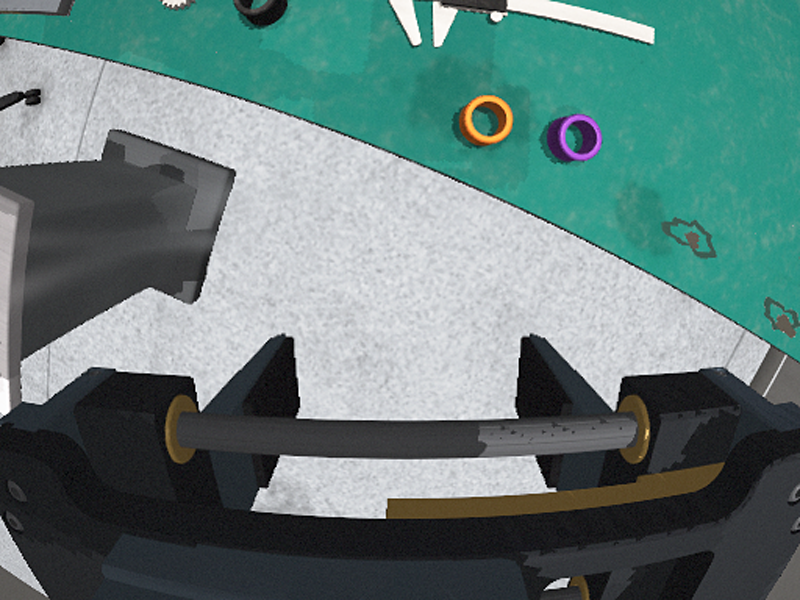

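In the top view (800x600) I see:
- disc at about (344,378)
- gear at about (397,380)
- black loupe at about (451,380)
- orange and purple rings (look-alikes) at (273,190), (287,229), (586,403) and (632,391)
- anvil at (297,292)
- brass weight at (487,275)
- tray at (392,299)
- probable rod at (220,263)

I'll check these in enlarged crops.

```bash
python3 - <<'E'
import cv2,numpy as np
im=np.load("pics/top0.npy")[:,:,::-1]
a=im[160:270,120:330]; cv2.imwrite("pics/c1.png",cv2.resize(a,None,fx=3.8,fy=3.8,interpolation=cv2.INTER_CUBIC))
b=im[225:265,200:305]; cv2.imwrite("pics/c2.png",cv2.resize(b,None,fx=7.6,fy=7.6,interpolation=cv2.INTER_CUBIC))
E
```

```text
(no output)
```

View pics/c1.png

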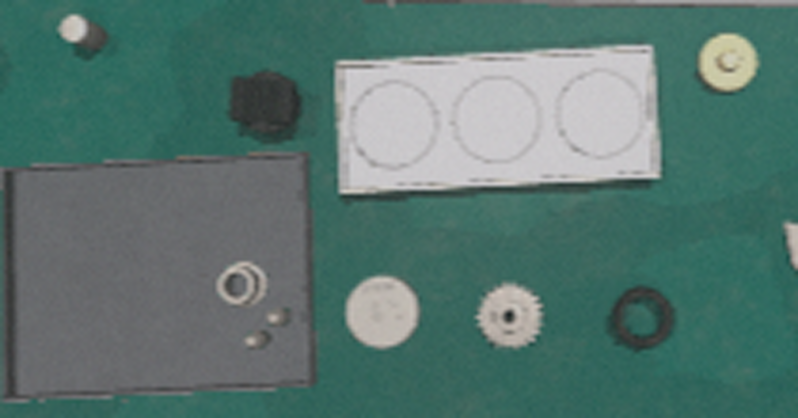

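View pics/c2.png

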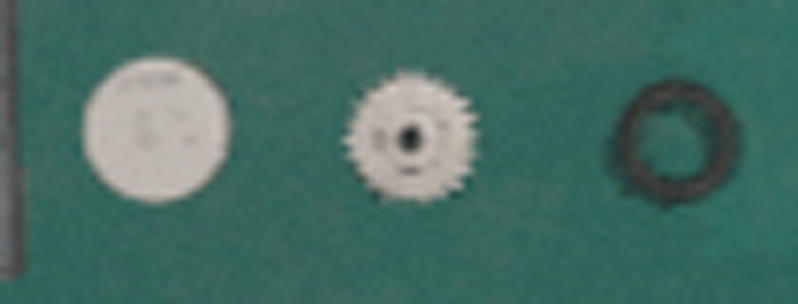

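The rod is confirmed at c1 (73,29), a standing grey-topped cylinder. The black loupe is at c1 (642,318), disc at (383,311), gear at (509,317). Next I'll compute positions.

```bash
cat > h.py <<'E'
from rig import arm
import cv2,numpy as np
np.set_printoptions(precision=4,suppress=True)
def px2w(name,u,v,z,cal=None):
    c=cal or arm.get_calibration(name);K=c["intrinsics"];T=c["cam_to_world"]
    x=(u-K[0,2])/K[0,0];y=(v-K[1,2])/K[1,1]
    if name=="wrist":
        r=np.hypot(x,y); d=np.array([x/r*np.sin(r),y/r*np.sin(r),np.cos(r)]) if r>0 else np.array([0,0,1.])
    else: d=np.array([x,y,1.])
    d=T[:3,:3]@d;o=T[:3,3]
    return o+d*(z-o[2])/d[2]
def w2px(name,p,cal=None):
    c=cal or arm.get_calibration(name);K=c["intrinsics"];T=c["cam_to_world"]
    q=T[:3,:3].T@(np.array(p)-T[:3,3])
    if name=="wrist":
        r=np.arctan2(np.hypot(q[0],q[1]),q[2]);s=r/np.hypot(q[0],q[1])
        return np.array([K[0,2]+K[0,0]*q[0]*s,K[1,2]+K[1,1]*q[1]*s])
    return np.array([K[0,2]+K[0,0]*q[0]/q[2],K[1,2]+K[1,1]*q[1]/q[2]])
def R(yaw):  # tool down, tool y (jaw) direction at yaw deg from world x
    a=np.radians(yaw);y=np.array([np.cos(a),np.sin(a),0]);z=np.array([0,0,-1.]);x=np.cross(y,z)
    return np.stack([x,y,z],1)
E
python3 - <<'E'
from h import *
def c1(u,v): return 120+(u+.5)/3.8-.5,160+(v+.5)/3.8-.5
P=dict(rod=(73,29,.042),disc=(383,311,.01),gear_hub=(509,317,.017),gear=(510,315,.01),loupe=(642,318,.032),t1=(336,62,.032),t2=(652,46,.032),t3=(660,178,.032),t4=(342,193,.032),cL=(394,123,.029),cM=(497,119,.029),cR=(600,113,.029),anvil=(266,103,.047),brass=(729,61,.028))
for k,(u,v,z) in P.items(): print(k,px2w("top",*c1(u,v),z))
ls=[px2w("top",*c1(*P[k][:2]),.032) for k in ("t1","t2","t3","t4")]
print(np.mean(ls,0),np.degrees(np.arctan2(*(ls[0]-ls[1])[:2])),np.linalg.norm(ls[0]-ls[1]),np.linalg.norm(ls[0]-ls[3]))
E
```

```text
rod [ 0.587  -0.0001  0.042 ]
disc [ 0.4063 -0.2068  0.01  ]
gear_hub [ 0.4046 -0.2908  0.017 ]
gear [ 0.4056 -0.291   0.01  ]
loupe [ 0.4067 -0.3772  0.032 ]
t1 [ 0.5691 -0.1735  0.032 ]
t2 [ 0.583  -0.3814  0.032 ]
t3 [ 0.4967 -0.3876  0.032 ]
t4 [ 0.4829 -0.1806  0.032 ]
cL [ 0.5297 -0.2128  0.029 ]
cM [ 0.5335 -0.2806  0.029 ]
cR [ 0.5387 -0.3481  0.029 ]
anvil [ 0.5397 -0.1316  0.047 ]
brass [ 0.5745 -0.432   0.028 ]
[ 0.533  -0.2808  0.032 ] -3.822153072530003 0.20831337185112409 0.08648305775324687
```

```bash
python3 - <<'E'
from h import *
for yaw in (3.8,-176.2):
  for p in [(.406,-.207,.15),(.406,-.207,.004),(.533,-.281,.03),(.538,-.348,.1),(.529,-.213,.1),(.587,0,.15),(.587,0,.006),(.407,-.377,.006)]:
    print(yaw,p,arm.solve_ik(p,R(yaw)))
E
```

```text
3.8 (0.406, -0.207, 0.15) [-34.5296  19.8245 104.7852  -0.      55.3903 -38.3296]
3.8 (0.406, -0.207, 0.004) [-34.5296  35.2305 112.2053  -0.      32.5642 -38.3296]
3.8 (0.533, -0.281, 0.03) [-33.4751  39.3216  90.2148  -0.      50.4636 -37.2751]
3.8 (0.538, -0.348, 0.1) [-38.2336  36.365   81.6251  -0.      62.0099 -42.0336]
3.8 (0.529, -0.213, 0.1) [-27.931   31.6723  92.1369  -0.      56.1908 -31.731 ]
3.8 (0.587, 0, 0.15) [-5.8275 29.1562 86.9693 -0.     63.8745 -9.6275]
3.8 (0.587, 0, 0.006) [-5.8275 40.5797 93.236  -0.     46.1844 -9.6275]
3.8 (0.407, -0.377, 0.006) [-48.9758  39.0215  97.9974  -0.      42.9811 -52.7758]
-176.2 (0.406, -0.207, 0.15) [-34.5296  19.8245 104.7852  -0.      55.3903 141.6704]
-176.2 (0.406, -0.207, 0.004) [-34.5296  35.2305 112.2053  -0.      32.5642 141.6704]
-176.2 (0.533, -0.281, 0.03) [-33.4751  39.3216  90.2148  -0.      50.4636 142.7249]
-176.2 (0.538, -0.348, 0.1) [-38.2336  36.365   81.6251  -0.      62.0099 137.9664]
-176.2 (0.529, -0.213, 0.1) [-27.931   31.6723  92.1369  -0.      56.1908 148.269 ]
-176.2 (0.587, 0, 0.15) [ -5.8275  29.1562  86.9693  -0.      63.8745 170.3725]
-176.2 (0.587, 0, 0.006) [ -5.8275  40.5797  93.236   -0.      46.1844 170.3725]
-176.2 (0.407, -0.377, 0.006) [-48.9758  39.0215  97.9974  -0.      42.9811 127.2242]
```

```bash
python3 - <<'E'
from h import *
t=arm.current_t()
arm.move_to([.406,-.292,.15],R(-176.2))
print(arm.current_t()-t,arm.current_ee_pos(),arm.current_tool_rot())
c=arm.get_calibration("wrist");im=arm.snapshot("wrist"); np.save("pics/w1.npy",im); np.save("pics/w1K.npy",c["intrinsics"]); np.save("pics/w1T.npy",c["cam_to_world"])
cv2.imwrite("pics/w1.png",cv2.resize(im[:,:,::-1],(800,600),interpolation=cv2.INTER_CUBIC))
s=800/512
for k,p in dict(disc=(.4063,-.2068,.01),gear=(.4046,-.2908,.017),loupe=(.4067,-.3772,.032),cL=(.5297,-.2128,.029),cM=(.533,-.281,.029),cR=(.5387,-.3481,.029)).items(): print(k,w2px("wrist",p,c)*s)
E
```

```text
2.1667 [ 0.406  -0.2923  0.1501] [[ 0.0666 -0.9978  0.0002]
 [-0.9978 -0.0666 -0.0002]
 [ 0.0002 -0.0002 -1.    ]]
disc [398.576  396.1681]
gear [408.348  291.2884]
loupe [414.4213 161.8363]
cL [232.2018 387.1297]
cM [221.6141 298.3125]
cR [211.7572 200.612 ]
```

View pics/w1.png

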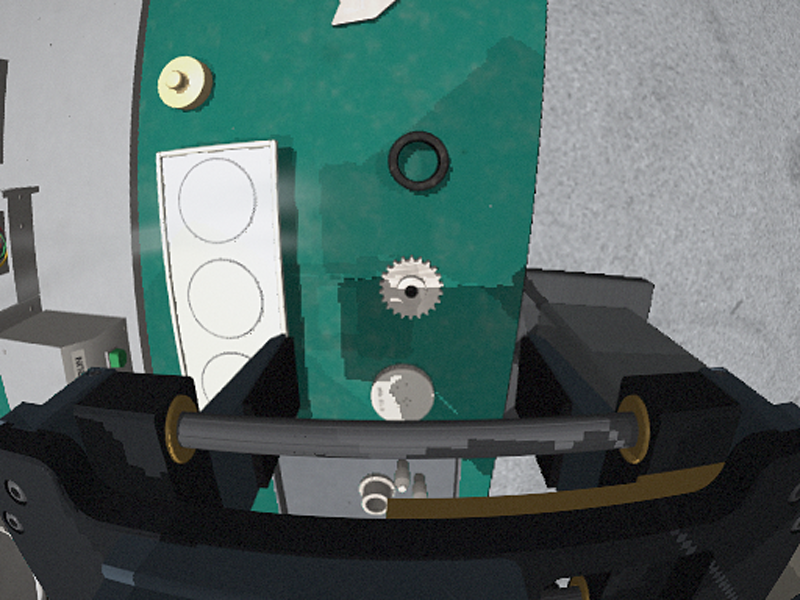

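```bash
python3 - <<'E'
from h import *
c=dict(intrinsics=np.load("pics/w1K.npy"),cam_to_world=np.load("pics/w1T.npy"))
s=512/800
for k,(u,v,z) in dict(disc=(402,394,.01),gear=(411,291,.017),loupe=(419,161,.032),cM=(226,298,.029),cR=(218,200,.029),brass=(176,80,.028)).items(): print(k,px2w("wrist",u*s,v*s,z,c))
im=np.load("pics/w1.npy")[:,:,::-1]
cv2.imwrite("pics/w1c.png",cv2.resize(im[70:290,90:310],None,fx=2.7,fy=2.7,interpolation=cv2.INTER_CUBIC))
E
```

```text
disc [ 0.4038 -0.2088  0.01  ]
gear [ 0.4028 -0.2911  0.017 ]
loupe [ 0.4039 -0.3779  0.032 ]
cM [ 0.5296 -0.2814  0.029 ]
cR [ 0.5341 -0.3485  0.029 ]
brass [ 0.57   -0.4313  0.028 ]
```

View pics/w1c.png

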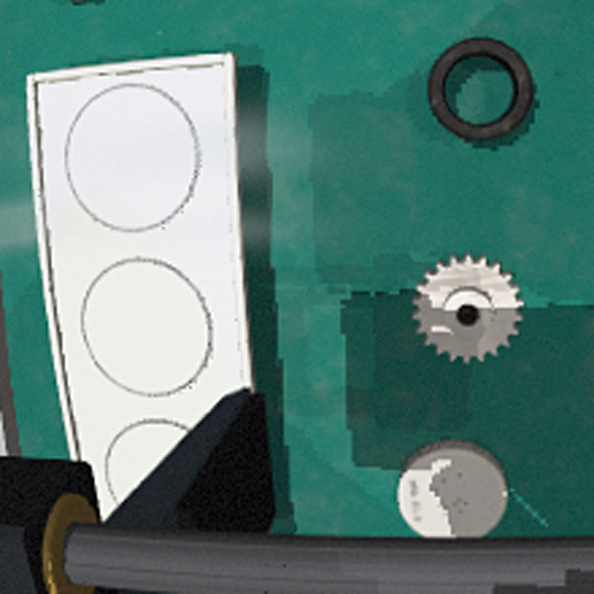

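The wrist view agrees with the top view to within 2–3 mm, so I'll use the averages. First I grasp the disc.

```bash
python3 - <<'E'
from h import *
r=R(-176.2)
arm.move_to([.405,-.2078,.06],r)
arm.move_l([.405,-.2078,.0035],feed=.08)
print("F",arm.current_force(),arm.current_ee_pos())
arm.grip(.040)
print("w",arm.current_width(),arm.current_force(),arm.current_ee_pos())
arm.move_l([.405,-.2078,.10],feed=.12)
print("w",arm.current_width(),arm.current_t(),arm.current_force())
c=arm.get_calibration("wrist");im=arm.snapshot("wrist")
cv2.imwrite("pics/w2.png",cv2.resize(im[:,:,::-1],(800,600),interpolation=cv2.INTER_CUBIC))
E
```

```text
F [-0.2946  0.4321 -0.283 ] [ 0.4052 -0.208   0.0038]
w 0.046813761561195065 [-0.3981 -0.0226  1.4253] [ 0.405  -0.2078  0.0035]
w 0.046990609407571785 5.5 [-0.2756  0.4724 -1.7073]
```

View pics/w2.png

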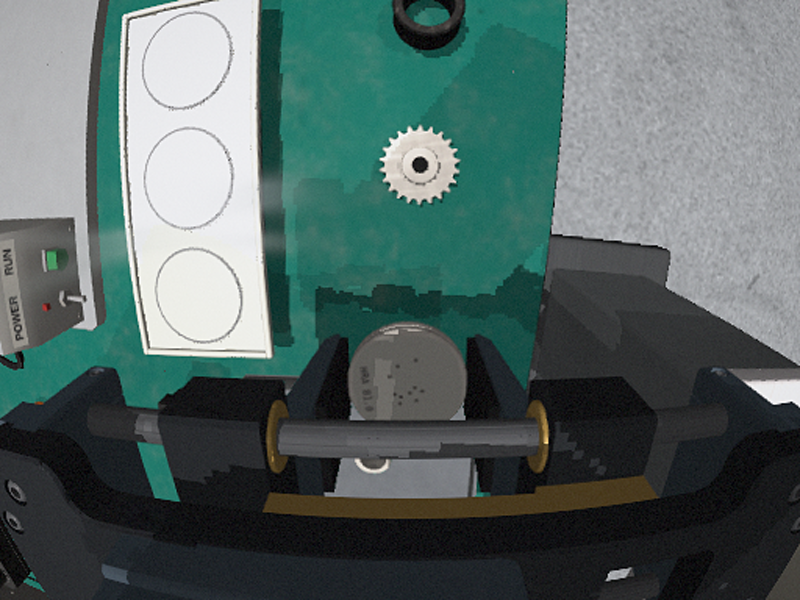

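The disc is held level between the pads, image centre about (407,374). The tray circles are visible at (187,60), (188,178) and (198,294).

```bash
python3 - <<'E'
from h import *
s=512/800
for k,(u,v,z) in dict(disc=(407,374,.1065),cR=(187,60,.029),cM=(188.5,178,.029),cL=(198.5,294,.029)).items(): print(k,px2w("wrist",u*s,v*s,z))
E
```

```text
disc [ 0.4046 -0.2112  0.1065]
cR [ 0.5342 -0.3474  0.029 ]
cM [ 0.5295 -0.2804  0.029 ]
cL [ 0.525 -0.214  0.029]
```

```bash
python3 - <<'E'
from h import *
r=R(-176.2)
p=np.array([.531,-.2795,0])
arm.move_l([*p[:2],.09],r,feed=.15)
arm.move_l([*p[:2],.045],feed=.1)
print(arm.current_force())
for z in (.037,.035,.034,.0333):
    arm.move_l([*p[:2],z],feed=.03); f=arm.current_force(); print(z,f,arm.current_ee_pos())
    if f[2]>0.3: break
arm.grip(.054)
arm.sleep(.2)
print(arm.current_width(),arm.current_force())
arm.move_l([*p[:2],.10],feed=.1)
im=arm.snapshot("wrist");print(arm.current_t(),[w2px("wrist",q)*800/512 for q in [(.531,-.281,.039)]])
cv2.imwrite("pics/w3.png",cv2.resize(im[:,:,::-1],(800,600),interpolation=cv2.INTER_CUBIC))
E
```

```text
[ 0.1655  0.2641 -1.127 ]
0.037 [ 0.6214  1.0344 -0.874 ] [ 0.531  -0.2795  0.037 ]
0.035 [-0.2875  0.2755 -1.2088] [ 0.531  -0.2795  0.0349]
0.034 [ 0.6804 -0.1139 -0.6771] [ 0.531  -0.2795  0.034 ]
0.0333 [-0.6781  0.0944 -1.2763] [ 0.531  -0.2795  0.0333]
0.05379243382240183 [-0.2333  0.3771 -0.1641]
9.8417 [array([405.668 , 321.6307])]
```

View pics/w3.png

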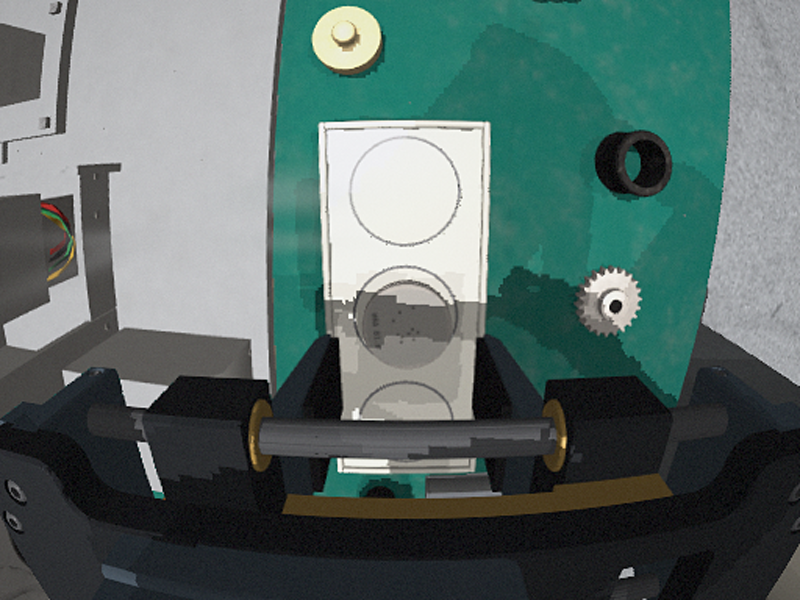

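```bash
python3 - <<'E'
from h import *
im=cv2.imread("pics/w3.png")
cv2.imwrite("pics/w3c.png",cv2.resize(im[110:490,300:510],None,fx=1.55*1,fy=1.55,interpolation=cv2.INTER_CUBIC))
E
```

```text
(no output)
```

View pics/w3c.png

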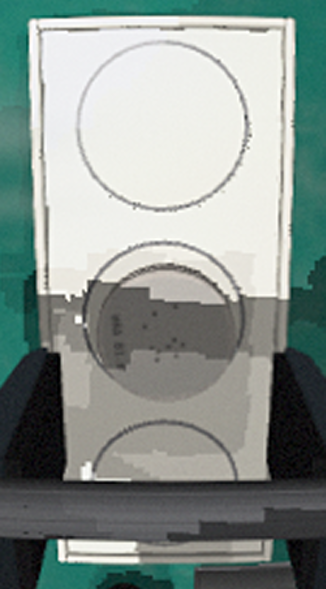

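```bash
python3 - <<'E'
from h import *
s=512/800
for k,(u,v,z) in dict(disc=(408,326.5,.039),disctop=(300+167/1.55,110+266/1.55,.039),cMtop=(300+163/1.55,110+240.5/1.55,.029),cR=(300+163/1.55,110+125/1.55,.029),cMleft=(300+83/1.55,110+319/1.55,.029),cMright=(300+243/1.55,110+319/1.55,.029),gear=(615,306,.017),loupe=(640,161,.032)).items(): print(k,px2w("wrist",u*s,v*s,z))
E
```

```text
disc [ 0.5296 -0.2784  0.039 ]
disctop [ 0.5313 -0.3027  0.039 ]
cMtop [ 0.5331 -0.309   0.029 ]
cR [ 0.5357 -0.3483  0.029 ]
cMleft [ 0.5595 -0.279   0.029 ]
cMright [ 0.5031 -0.2827  0.029 ]
gear [ 0.4036 -0.2909  0.017 ]
loupe [ 0.4086 -0.3786  0.032 ]
```

The disc sits about 2 mm from the tray centre, and the tray is unmoved. Next is the loupe.

```bash
python3 - <<'E'
from h import *
r=R(-176.2)
arm.move_to([.406,-.378,.09],r)
arm.grip(.075)
arm.move_l([.406,-.378,.005],feed=.1)
print("F",arm.current_force())
arm.grip(.030)
print("w",arm.current_width(),arm.current_force())
arm.move_l([.406,-.378,.13],feed=.15)
print("w",arm.current_width(),arm.current_t())
im=arm.snapshot("wrist")
cv2.imwrite("pics/w4.png",cv2.resize(im[:,:,::-1],(800,600),interpolation=cv2.INTER_CUBIC))
print(w2px("wrist",(.406,-.378,.157))*800/512)
E
```

```text
F [ 0.1474 -0.4015 -0.0424]
w 0.03719864126533378 [-1.2292 -0.2475  3.284 ]
w 0.037098929690863515 13.7
[405.1936 407.6985]
```

View pics/w4.png

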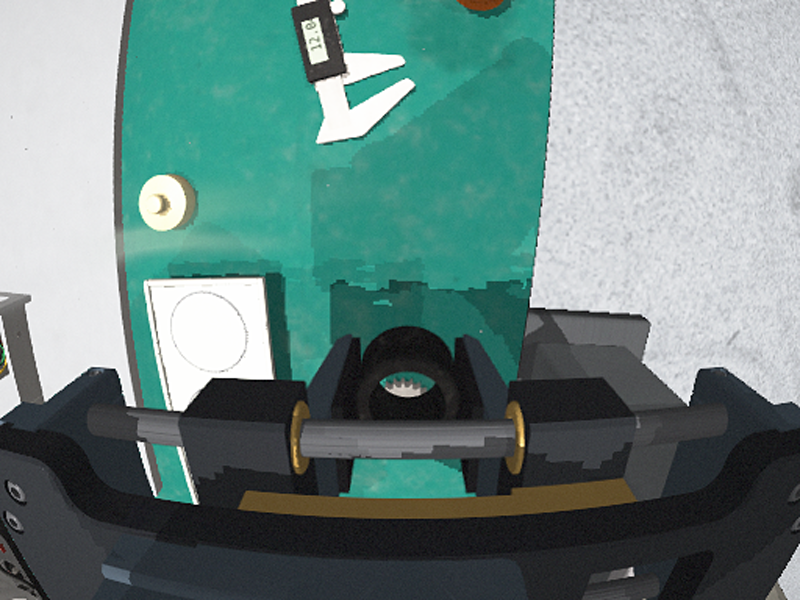

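```bash
python3 - <<'E'
from h import *
s=512/800
print(px2w("wrist",406*s,327*s,.157), px2w("wrist",406*s,372*s,.157))
r=R(-176.2)
arm.move_to([.530,-.279,.13],r)
E
```

```text
[ 0.4077 -0.408   0.157 ] [ 0.4066 -0.3919  0.157 ]
```

```bash
python3 - <<'E'
from h import *
im=arm.snapshot("wrist"); s=800/512
a=np.clip(im[200:290,200:320,::-1].astype(float)*2.5,0,255).astype(np.uint8)
cv2.imwrite("pics/w5.png",cv2.resize(a,None,fx=6,fy=6,interpolation=cv2.INTER_CUBIC))
for q in [(.530,-.279-.0195,.157),(.530,-.279-.0195,.125),(.53,-.279-.0135,.157),(.53,-.279-.0135,.125)]: print((w2px("wrist",q)-[200,200])*6)
E
```

```text
[369.5077 173.7229]
[367.8473  50.4381]
[364.9287 235.6705]
[364.0253 104.1226]
```

View pics/w5.png

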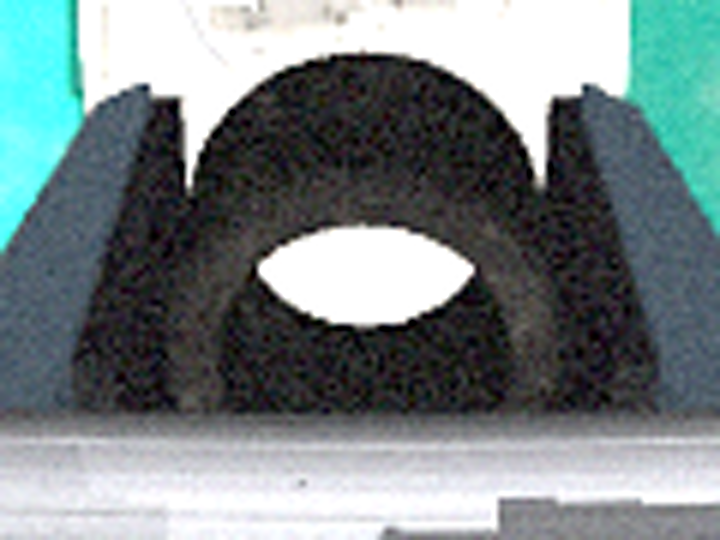

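The loupe is centred on the TCP within about 1 mm (lower rim row 52 against 50 predicted). Lowering it onto the disc.

```bash
python3 - <<'E'
from h import *
p=(.530,-.279)
arm.move_l([*p,.056],feed=.12)
for z in (.048,.0455,.0447):
    arm.move_l([*p,z],feed=.03); f=arm.current_force(); print(z,f)
    if f[2]>0.8: break
arm.grip(.054)
arm.sleep(.15)
print(arm.current_width(),arm.current_force())
arm.move_l([*p,.13],feed=.12)
# next: gear
g=(.4045,-.291)
arm.move_to([*g,.09],R(-176.2))
im=arm.snapshot("wrist");print(arm.current_t(),w2px("wrist",(*g,.017))*800/512)
cv2.imwrite("pics/w6.png",cv2.resize(im[:,:,::-1],(800,600),interpolation=cv2.INTER_CUBIC))
im=arm.snapshot("top")
cv2.imwrite("pics/t6.png",cv2.resize(im[160:270,120:330,::-1],None,fx=3.8,fy=3.8,interpolation=cv2.INTER_CUBIC))
E
```

```text
0.048 [ 0.4529 -0.1642 -0.2892]
0.0455 [-0.7943  0.3489  0.0926]
0.0447 [-0.0763  0.0464 -0.0756]
0.054118322512458704 [-0.0529  0.4296 -0.2877]
18.275 [407.1486 317.9259]
```

View pics/w6.png

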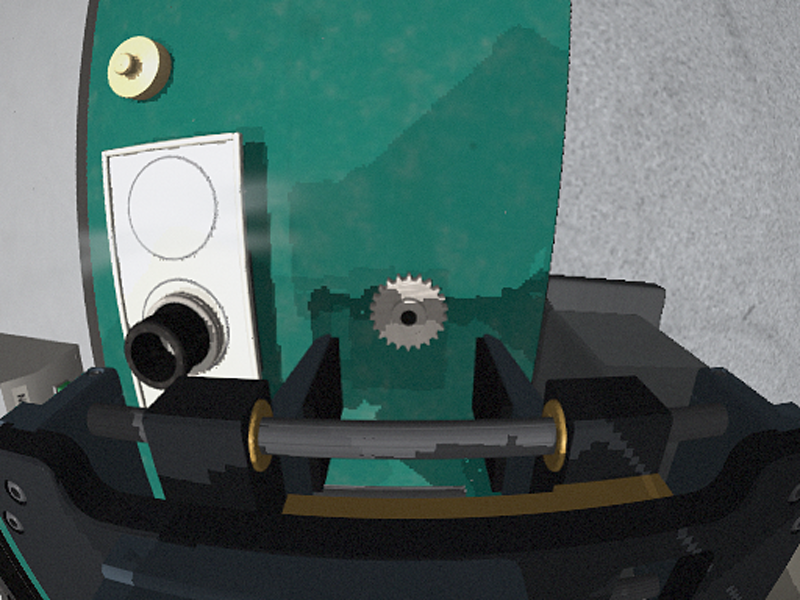

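View pics/t6.png

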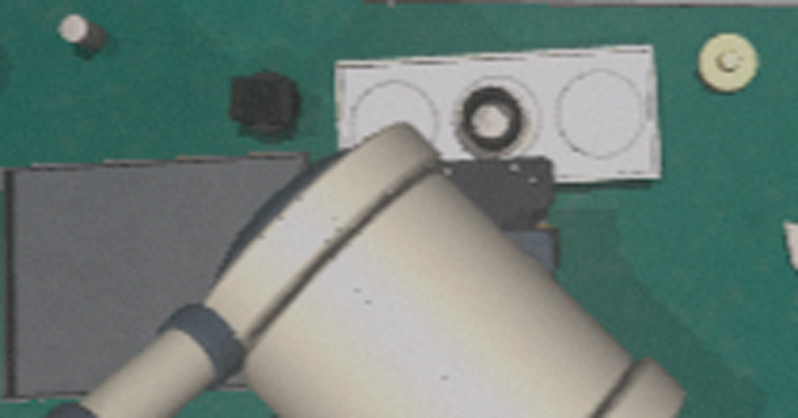

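The loupe stands on the disc and the gear is where predicted (409,317). Picking the gear.

```bash
python3 - <<'E'
from h import *
g=(.404,-.291)
arm.grip(.07)
arm.move_l([*g,.0035],feed=.1)
print("F",arm.current_force())
arm.grip(.036)
print("w",arm.current_width(),arm.current_force())
arm.move_l([*g,.13],feed=.15)
print("w",arm.current_width(),arm.current_t())
arm.move_to([.527,-.2128,.13],R(-176.2))
im=arm.snapshot("wrist");s=800/512;print([w2px("wrist",q)*s for q in [(.527,-.2128,.1435),(.527,-.2128,.1365),(.531,-.2803,.071)]])
cv2.imwrite("pics/w7.png",cv2.resize(im[:,:,::-1],(800,600),interpolation=cv2.INTER_CUBIC))
E
```

```text
F [-0.0032 -0.3392  0.1268]
w 0.043883515365726954 [-1.5165  0.7724  4.8492]
w 0.04351129734286003 21.3167
[array([404.7744, 390.328 ]), array([404.8105, 382.0528]), array([405.8895, 194.7043])]
```

View pics/w7.png

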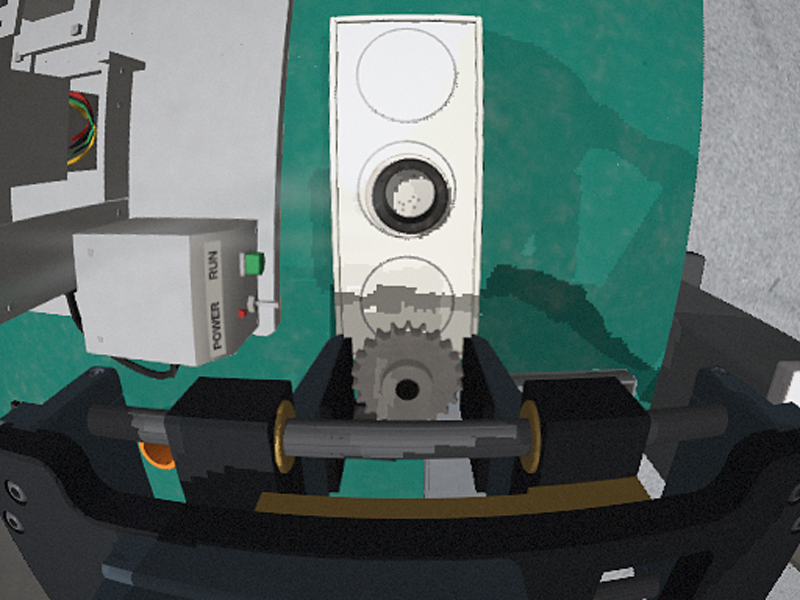

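```bash
python3 - <<'E'
from h import *
s=512/800
print("circle px",w2px("wrist",(.527,-.2128,.029))/s)
print("c+y centre",px2w("wrist",407*s,301*s,.029),"cR",px2w("wrist",406*s,76*s,.029),"cMid",px2w("wrist",405.5*s,190*s,.029),"loupe",px2w("wrist",410.5*s,198*s,.071))
for z in (0,.005): print("bottom",z,px2w("wrist",257*s,290*s,z))
for z in (.03,.05,.06,.07,.08,.1): print("top",z,px2w("wrist",192*s,300*s,z))
E
```

```text
circle px [405.1739 302.5139]
c+y centre [ 0.526  -0.2138  0.029 ] cR [ 0.5354 -0.3474  0.029 ] cMid [ 0.5312 -0.2805  0.029 ] loupe [ 0.5286 -0.2788  0.071 ]
bottom 0 [ 0.6293 -0.2064  0.    ]
bottom 0.005 [ 0.6277 -0.2078  0.005 ]
top 0.03 [ 0.6657 -0.2057  0.03  ]
top 0.05 [ 0.6557 -0.2123  0.05  ]
top 0.06 [ 0.6508 -0.2156  0.06  ]
top 0.07 [ 0.6458 -0.2188  0.07  ]
top 0.08 [ 0.6409 -0.2221  0.08  ]
top 0.1 [ 0.6309 -0.2287  0.1   ]
```

Box front is at x≈0.629, so the gripper body (reaching 0.616, bottom at z≈0.11) clears it. The gear hole is at (406,389) against (405,390) predicted. Placing the gear.

```bash
python3 - <<'E'
from h import *
p=(.527,-.2133)
arm.move_l([*p,.05],feed=.12)
for z in (.038,.035,.034,.0333):
    arm.move_l([*p,z],feed=.03); f=arm.current_force(); print(z,f)
    if f[2]>0.8: break
arm.grip(.052)
arm.sleep(.15)
print(arm.current_width(),arm.current_force())
arm.move_l([*p,.15],feed=.12)
im=arm.snapshot("wrist");print(arm.current_t())
cv2.imwrite("pics/w8.png",cv2.resize(im[:,:,::-1],(800,600),interpolation=cv2.INTER_CUBIC))
np.save("pics/w8T.npy",arm.get_calibration("wrist")["cam_to_world"])
arm.move_to([.587,-.06,.2],R(-176.2))
im=arm.snapshot("wrist");print(arm.current_t())
s=800/512;print([w2px("wrist",q)*s for q in [(.587,0,.042),(.587,0,.0)]])
cv2.imwrite("pics/w9.png",cv2.resize(im[:,:,::-1],(800,600),interpolation=cv2.INTER_CUBIC))
E
```

```text
0.038 [ 0.3991 -0.7344 -0.7151]
0.035 [ 0.576   0.3189 -0.515 ]
0.034 [-0.6928 -0.1752 -0.3599]
0.0333 [ 0.1184 -0.51   -1.3834]
0.05208716727938986 [ 0.2856 -0.6001 -0.0621]
25.8
26.575
[array([400.49 , 356.665]), array([401.0406, 337.0748])]
```

View pics/w8.png

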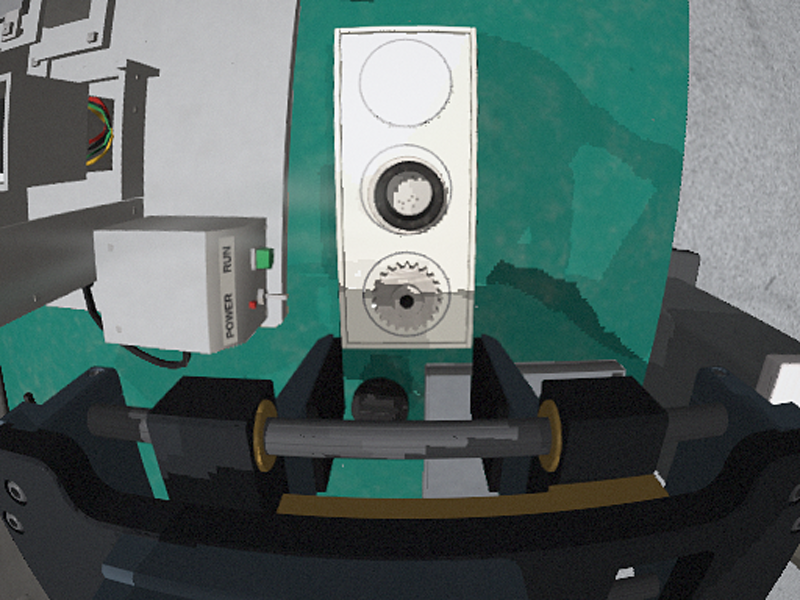

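View pics/w9.png

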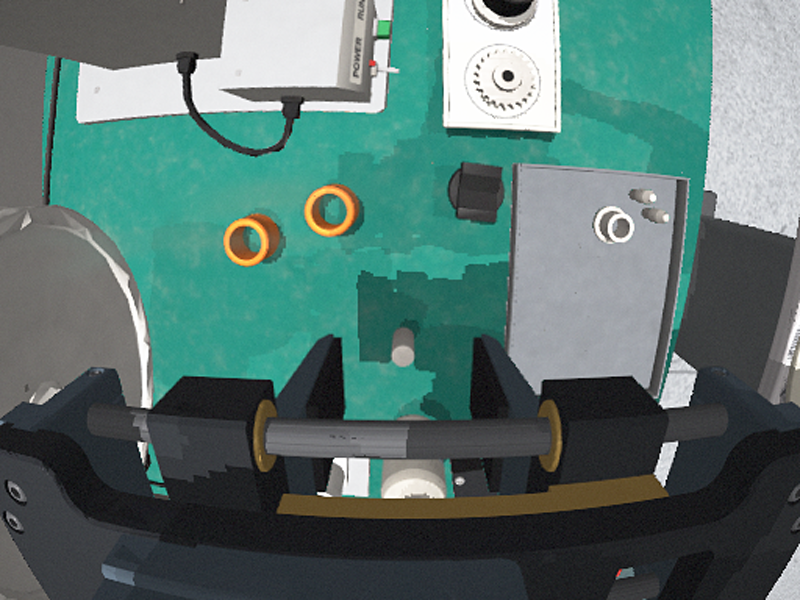

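```bash
python3 - <<'E'
from h import *
s=512/800
for z in (0,.05,.1): print(z,px2w("top",181*s,272*s,z),px2w("top",130*s,262*s,z))
print(px2w("wrist",403*s,355*s,.042),px2w("wrist",403*s,336*s,0))
im=np.load("pics/top0.npy")[:,:,::-1]
cv2.imwrite("pics/c3.png",cv2.resize(im[100:220,40:180],None,fx=5,fy=5,interpolation=cv2.INTER_CUBIC))
E
```

```text
0 [0.5743 0.076  0.    ] [0.59   0.1645 0.    ]
0.05 [0.5678 0.0539 0.05  ] [0.5826 0.1378 0.05  ]
0.1 [0.5612 0.0318 0.1   ] [0.5752 0.1111 0.1   ]
[ 0.5852 -0.0015  0.042 ] [ 0.5854 -0.0011  0.    ]
```

View pics/c3.png

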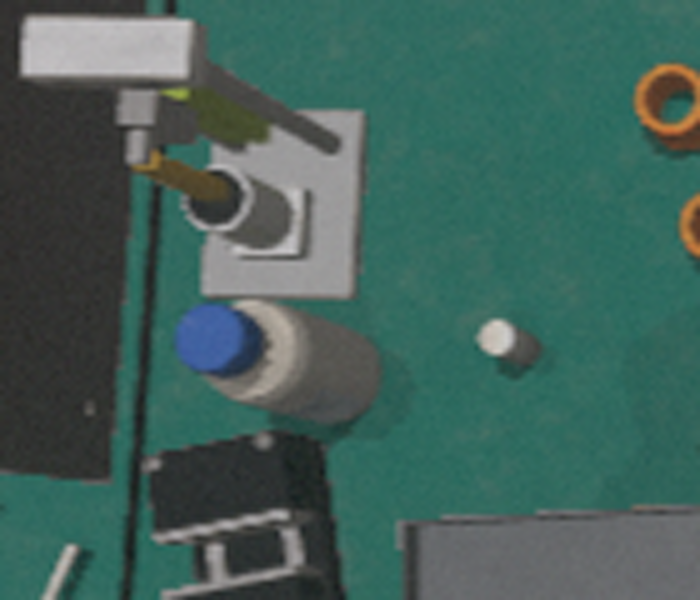

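The gear lies on its circle. The rod top is at (403,356), so (0.586,-0.001). The bottle's near edge is at y≈0.076, which clears the gripper body at 0.038. Picking the rod.

```bash
python3 - <<'E'
from h import *
r=R(-176.2); p=(.586,-.001)
arm.move_l([*p,.12],r,feed=.15)
arm.move_l([*p,.012],feed=.1)
print("F",arm.current_force())
arm.grip(.010)
print("w",arm.current_width(),arm.current_force())
arm.move_l([*p,.15],feed=.15)
print("w",arm.current_width(),arm.current_t())
arm.move_l([.586,-.10,.16],feed=.2)
arm.move_to([.5365,-.348,.16],r)
im=arm.snapshot("wrist");s=800/512;print(arm.current_t(),[w2px("wrist",q)*s for q in [(.5365,-.348,.19),(.5365,-.348,.148),(.5365,-.348,.029)]])
cv2.imwrite("pics/w10.png",cv2.resize(im[:,:,::-1],(800,600),interpolation=cv2.INTER_CUBIC))
E
```

```text
F [-0.1055 -0.5556 -0.446 ]
w 0.01726638925570564 [-0.9621 -0.3564  2.2603]
w 0.017438630893850844 30.3167
32.0083 [array([408.4897, 407.2988]), array([408.1042, 358.6125]), array([407.5252, 287.0382])]
```

View pics/w10.png

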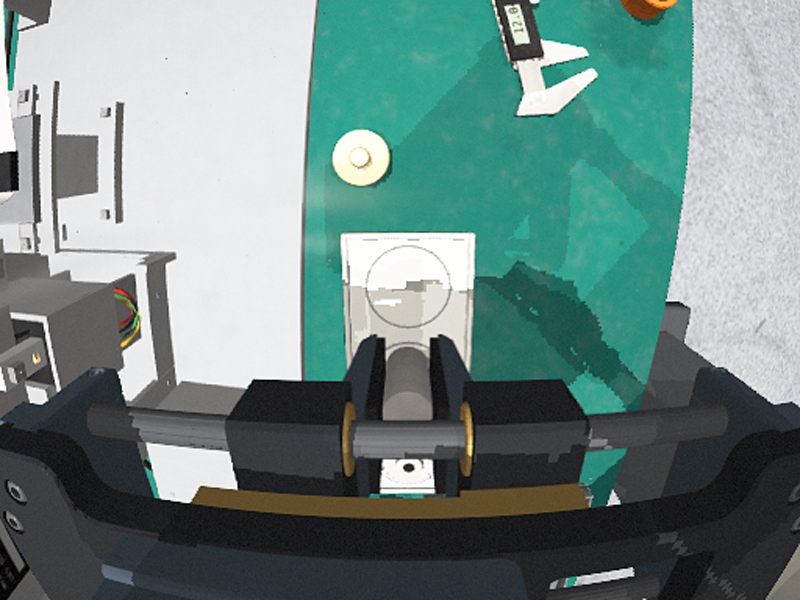

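The rod is held upright and the end circle sits at (408,286) as predicted. Placing it.

```bash
python3 - <<'E'
from h import *
p=(.5362,-.348)
arm.move_l([*p,.055],feed=.12)
for z in (.046,.043,.0418):
    arm.move_l([*p,z],feed=.03); f=arm.current_force(); print(z,f)
    if f[2]>0.8: break
arm.grip(.034)
arm.sleep(.2)
print(arm.current_width(),arm.current_force())
arm.move_l([*p,.17],feed=.12)
arm.move_to([.40,-.45,.25],R(-176.2))
arm.sleep(.3)
print(arm.current_t())
im=arm.snapshot("wrist");np.save("pics/w11.npy",im)
cv2.imwrite("pics/w11.png",cv2.resize(im[:,:,::-1],(800,600),interpolation=cv2.INTER_CUBIC))
im=arm.snapshot("top")
cv2.imwrite("pics/t11.png",cv2.resize(im[160:270,120:330,::-1],None,fx=3.8,fy=3.8,interpolation=cv2.INTER_CUBIC))
E
```

```text
0.046 [-0.6934  0.1145 -0.6059]
0.043 [-0.308  -0.2262 -0.8177]
0.0418 [-0.3884 -0.0026 -1.0565]
0.03388747025736981 [0.1616 0.3093 0.2161]
36.9417
```

View pics/t11.png

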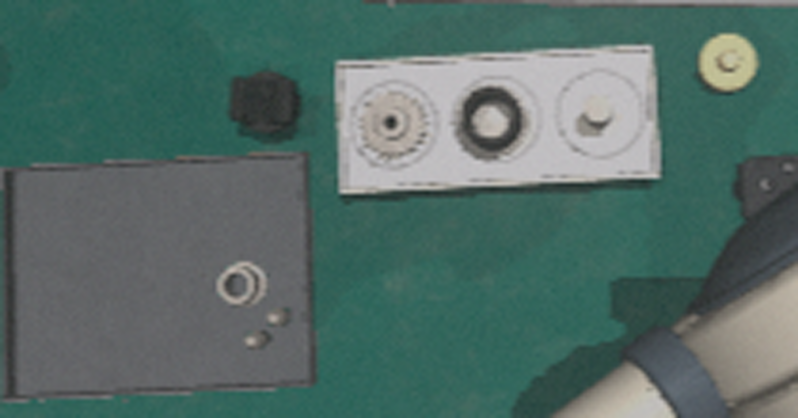

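View pics/w11.png

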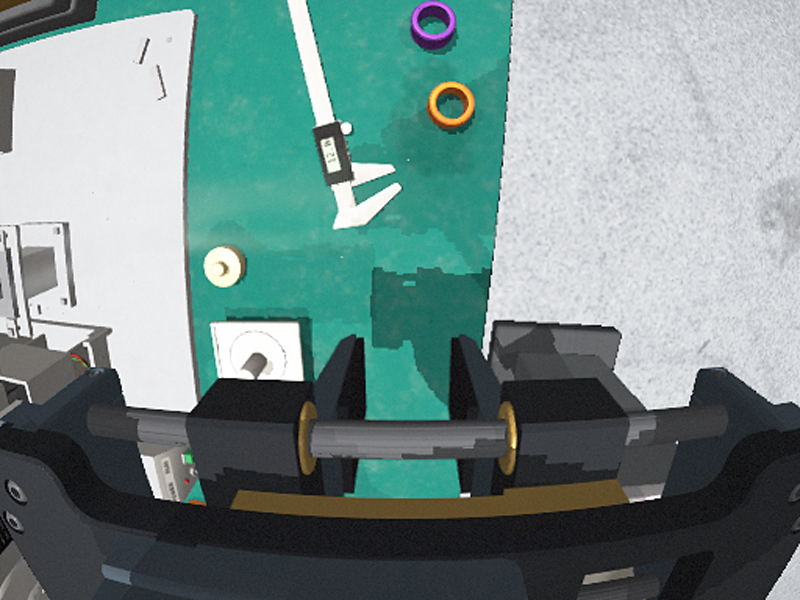

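The tray is unmoved and level, with the gear on the anvil-end circle at (391,121), loupe on disc at (492,117) and rod at (598,107). A numeric check in the tray frame follows.

```bash
python3 - <<'E'
from h import *
im=cv2.imread("pics/t11.png"); cv2.imwrite("pics/t11c.png",cv2.resize(im[35:205,325:670],None,fx=2.3,fy=2.3,interpolation=cv2.INTER_CUBIC))
def c1(u,v): return 120+(u+.5)/3.8-.5,160+(v+.5)/3.8-.5
o=np.array([.5333,-.2807]);y=np.array([-.067,.9978]);x=np.array([.9978,.067])
for k,(u,v,z) in dict(rod=(599,106,.071),loupe=(492,117,.071),gear=(391,122,.046),cM=(497,119,.029)).items():
    p=px2w("top",*c1(u,v),z)[:2]; print(k,p,(p-o)@x,(p-o)@y)
E
```

```text
rod [ 0.539  -0.3474] 0.0011999831729209718 -0.06693381923853459
loupe [ 0.5309 -0.2805] -0.002383189927333565 0.0003315467070308947
gear [ 0.5288 -0.2133] 4.9226705449546306e-05 0.06751914200909034
cM [ 0.5335 -0.2806] 0.00023128952550487947 4.521318904605064e-05
```

View pics/t11c.png

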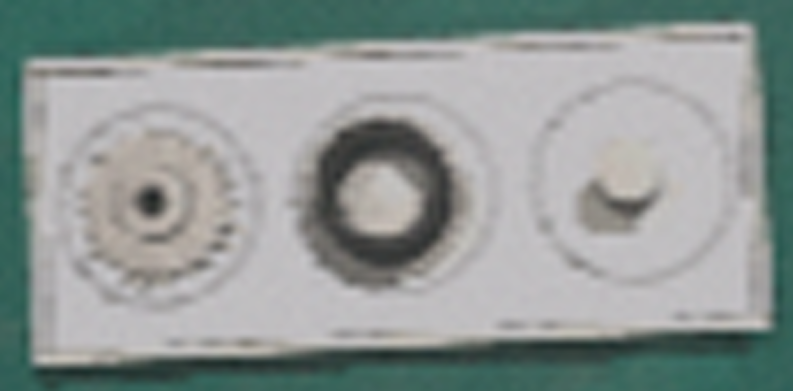

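Everything is within about 3 mm of its target, upright or flat, and the gripper is clear. Handing in.

```bash
python3 - <<'E'
from h import *
print(arm.current_t(),arm.current_force(),arm.current_width()); arm.sign_off()
E
```

```text
37.0417 [-0.1897  0.3658  1.1971] 0.03375023145419476
the job is handed in; nothing more can be done
```

The tray is loaded as asked and the job was handed in at about 37 s; the hand-in gives no verdict. I put the disc on the middle circle first, then stood the black loupe on it. The gear then went flat on the circle by the anvil and the rod upright on the circle by the brass weight.

- **Final positions:** The last top view puts the loupe about 2 mm from the tray centre, and the gear and rod each about 1 mm from their circle centres.
- **Disc:** I measured it about 2 mm off the tray centre when I set it down. After that the loupe covers most of it.
- **Tray and landmarks:** In the last top view the tray, anvil and brass weight sit at the same pixels as at the start. The tray's tilt I judged by eye only.
- **Gripper:** It was empty and clear of everything at hand-in.
- **Disagreement:** The top and wrist cameras differed by 2–4 mm in x, within about the stated calibration error of each. I used values between the two, so the distances above could be off by that much, which is still well inside the tolerances.

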